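# Pour the camera batteries into the tilt-out bin

## Task

Pull the desk cabinet's tilt-out bin open to its stop, then pick up the white scoop tray and pour all five camera batteries out of it into the open bin. Leave the bin fully open and stand the empty tray level on the desk again, clear of the cabinet, without pushing aside or tipping over the camera, lens, mug, mouse or notebook.

Things in the scene. Friction and masses are not known exactly. Their poses are not given: they have to be found in the camera images.
- bin (a joint): tilt of the bin: 0 = shut, front upright; grows as the front's top comes out towards the robot and down, to a hard stop at 0.65 rad. Starts shut or slightly ajar. The hinge is stiff (0.4 N m of friction, 4 to 8 N at the pull), so the bin stays where it is left; the stop is felt as a sudden rise in force
- bin_hinge (a point): centre of the bin's hinge line, lower inner edge of its front, 25 mm above the desk. Axes tilt with the bin: x from front into the cabinet, y along the hinge, z up the front. In them the bin is: wooden front x -12 to 0 mm, 188 wide, 165 tall; floor 5 thick, 100 deep; back wall 120 tall at x = 100; inner width 170; open top. Shut, its x, y, z are the cabinet's
- bin_pull (a point): centre of the pull: dark steel barrel 18 mm diameter, 30 mm long along the hinge direction, on a 10 mm stem; at x -45, z 130 mm in bin_hinge axes, 33 mm off the front's face. Pinch it by its flat ends; it can pivot there. The wooden cabinet (212 wide, 160 deep, face level with the hinge) rises 85 mm above it to 240 mm, so a hand coming straight down meets the cabinet
- bin_mouth (a point): middle of the bin's open top, at x 45, z 150 mm in bin_hinge axes. With the bin at its stop it lies 55 mm in front of the cabinet's face and 172 mm above the desk; the front's upper edge is then 50 mm nearer the robot and 16 mm lower
- tray_grip (a point): grip point of the loose white scoop tray (0.1 to 0.17 kg): upright fin at its closed rear, 16 mm thick across the tray, 26 long, top 85 mm up; the point is on it 60 mm above the tray's underside. Axes: x to the open mouth, y across, z up. Tray 120 long, 90 wide, 32 mm walls on three sides; floor 4 thick, rising 3 mm over the last 35 to the mouth. Tipped 45 to 50 degrees mouth down it empties
- tray_mouth (a point): middle of the floor's edge at the tray's open mouth: 133 mm ahead of the grip point along the tray's x, 54 mm below it and 6 mm above the underside; same axes
- cell0_mid (a point): camera battery, a plain cylinder lying on its side, 17 mm diameter x 34.5 mm long, about 18 g, black sleeve with bare steel ends; the point is its centre. All five are alike and start lying loose in the scoop tray, lengthwise towards its mouth; they roll sideways easily but slide only on a steep slope
- cell1_mid (a point): camera battery, a plain cylinder lying on its side, 17 mm diameter x 34.5 mm long, about 18 g, black sleeve with bare steel ends; the point is its centre. All five are alike and start lying loose in the scoop tray, lengthwise towards its mouth; they roll sideways easily but slide only on a steep slope
- cell2_mid (a point): camera battery, a plain cylinder lying on its side, 17 mm diameter x 34.5 mm long, about 18 g, black sleeve with bare steel ends; the point is its centre. All five are alike and start lying loose in the scoop tray, lengthwise towards its mouth; they roll sideways easily but slide only on a steep slope
- cell3_mid (a point): camera battery, a plain cylinder lying on its side, 17 mm diameter x 34.5 mm long, about 18 g, black sleeve with bare steel ends; the point is its centre. All five are alike and start lying loose in the scoop tray, lengthwise towards its mouth; they roll sideways easily but slide only on a steep slope
- cell4_mid (a point): camera battery, a plain cylinder lying on its side, 17 mm diameter x 34.5 mm long, about 18 g, black sleeve with bare steel ends; the point is its centre. All five are alike and start lying loose in the scoop tray, lengthwise towards its mouth; they roll sideways easily but slide only on a steep slope
- camera: bystander: black camera standing on the desk, 55 x 125 x 101 mm with a 50 mm lens towards its -x; origin under the middle of its body. It and the tray may stand on either side of the cabinet
- lens: bystander: black lens standing on end, 72 mm diameter, 75 mm tall; origin under its centre
- mug: bystander: white mug, 80 mm diameter, 92 mm tall; origin under its centre
- mouse: bystander: black computer mouse, 100 x 60 x 33 mm; origin under its centre
- notebook: bystander: closed grey notebook, 150 x 110 x 16 mm; origin under its centre

How it is judged:
By the outcome, as a careful person would: the job done as asked, in the order asked, and still so for the second after the job is handed in, with the robot touching nothing.
It also fails if it takes over 64 s, if anything falls off the work surface, if the arm or the gripper's body presses on something with over 40 N, if the wrist force passes 120 N, or if a joint passes its speed limit or range.

## Robot

A 6-joint arm with a two-finger parallel gripper is mounted at the origin on the work surface. World frame = base frame: x ahead of the robot, y to its left, z up, the work surface at z = 0. Lengths are in m, angles in degrees, forces in N, time in s.
With the tool pointing down it reaches from about 0.3 to 0.75 m from the base axis. Payload 8.5 kg.
Tool frame: the origin (TCP) lies at the very end of the fingers, on their centre line; the grasp point (between the pads) lies 19 mm behind it; z points along the fingers, y is the line along which they close (so a half turn about z gives the same grasp; the last joint's range is limited). The gripper opens to 85 mm and grips with 20 to 120 N. Pads are 22 mm wide; open, the fingers measure 114 mm over their backs; the gripper's body (76 mm by 85 mm) begins 54 mm behind the grasp point. The pads swing forward as they close: fully open they stand 13 mm farther back than shut.
Start: joints at [-86.648, 21.807, 74.336, -0, 83.858, -12.336], TCP at [0.149, -0.529, 0.231] pointing down, gripper open.
Joint ranges: [-178.18, 178.18], [-50.72, 133.34], [12.68, 142.11], [-81.47, 261.47], [9.98, 163.14], [-165.26, 165.26]. Speed limits (degrees/s): [136.94, 136.94, 180, 180, 180, 180].

## Interface

Orientations are given as a 3x3 rotation matrix whose columns are the frame's x, y, z axes.
In Python, from rig import env gives the robot as it stands.
- The arm moves only by the tool move_arm, never from a script. Its argument "plan" is a list of rows, each a list of 7 numbers: the turn, a rotation vector about the tool's x, y, z in degrees, then the shift along the tool's x, y, z in cm, then the gripper command: -1 is shut, 1 is fully open, values between are in proportion. In form: [[ax, ay, az, tx, ty, tz, jaw], ...]. A call has 1 to 5 rows; each row is the pose to reach, as a shift and turn from the pose commanded when the call began, along the tool's axes at that moment; what a row does not reach only later rows make up. A row lasts 1/10 s, in which the tool goes at most 50 mm and 8.59 degrees, less where a joint would pass 70% of its speed; a pose out of reach is approached as far as the arm can. A call with a gripper value outside its range is refused whole. The fingers move at their own pace and stop on an object; "squeeze" is the grip in N (left out, the last holds). Time passes only in rows, so rows that repeat a pose let the fingers close. It gives the time, the measured TCP pose, the force, the opening and the grip force at its end, in the units of the state.
- env.observe(): the state, without advancing time (a new reading comes with each control period).
- env.get_image(name): name is "side" or "top"; returns a dict with "color" (400x640x3 uint8, red, green, blue), "fov_y" (degrees; the focal length in pixels is half the picture's height over the tangent of half this angle, whatever the lens; pixels are square), "cx", "cy" (the principal point, pixels), "distortion" ([k1, k2, p1, p2, k3] as OpenCV has them; the pictures are not rectified), "R" (3x3) and "t" (3): a world point X has camera coordinates R X + t. Camera axes: x right, y down, z forward; pixel columns grow to the right and rows downward; lengths in m; the calibration is good to about 2 mm. A picture is of the moment at which its call begins. There is no depth.
- env.close_job(): hands the job in; it is judged then, once.
Trained networks look in a picture, given as the dict that the camera call returned (one of the last four; its "shot" number tells which), for a name from the list of things; names that differ only in an ending like _2 or _b are one class to them, and where a whole thing is asked for, a point or a joint stands for the part that bears it (a point fixed in the world has none). Each returns a list of dicts, best first, with "conf" (0 to 1); they miss things now and then, are a little off and sometimes report something else, mostly with a low value. They report only what shows in the picture. A call takes as long as a camera call.
- env.outline_of(target, picture): "mask" (400x640 bool, what is visible of it) and "bbox" ([centre column, centre row, width, height] in pixels, round what is visible of it).
- env.tip_of(target, picture): "pixel" ([column, row] in pixels: a listed point, or the origin of a listed thing).
The state is a dict: "time_s": time; "q": joint angles; "qvel": joint speeds; "joint_efforts": joint torques, N m; "position": TCP position; "tool_rot": TCP orientation; "ft_force": force on the tool from outside, world axes, zero at the start; "wrist_torque": the same for the moment, N m; "grip_width": finger opening in m; "gripper_force": force on a finger pad.
Only numpy, scipy, OpenCV 4.12 (cv2) and the standard library are available. Lean on these libraries where they do the work, as an engineer would, in place of code of your own. Each camera call takes 0.05 s, during which the arm holds its last target. There are 200 camera calls.

## Working session

There is one attempt and no reset: what is moved stays moved. The work goes in short steps, Python scripts to look and compute and a tool call to move; the robot and the scene stay as the last step left them, time stands still between calls to the robot, and variables do not carry over. Pictures are saved under pics/ and viewed, at most 10 in all, crops included, and the job is handed in when it is done.

Besides the shell and the picture viewer there is one more tool, called after "Call:" as name(argument=value, ...) on one line, values as JSON. move_arm: Moves the arm, as the interface text tells. Its arguments: {"type":"object","properties":{"plan":{"type":"array"},"squeeze":{"type":"number"}},"required":["plan"]}

```bash
mkdir -p pics; ls
cat > h.py <<'E'
import numpy as np, cv2
from rig import env
from scipy.spatial.transform import Rotation as Ro
def cam(p):
    h=p["color"].shape[0]; f=h/2/np.tan(np.radians(p["fov_y"])/2)
    return np.array([[f,0,p["cx"]],[0,f,p["cy"]],[0,0,1]]),np.array(p["distortion"],float),np.array(p["R"]),np.array(p["t"])
def ray(p,px):
    K,d,R,t=cam(p); u=cv2.undistortPoints(np.array([[px]],float),K,d)[0,0]
    v=R.T@np.array([u[0],u[1],1]); return -R.T@t, v/np.linalg.norm(v)
def onz(p,px,z):
    c,v=ray(p,px); return c+v*(z-c[2])/v[2]
def tri(ps,pxs):
    A=0;b=0
    for p,x in zip(ps,pxs):
        c,v=ray(p,x); M=np.eye(3)-np.outer(v,v); A=A+M; b=b+M@c
    X=np.linalg.solve(A,b); 
    r=[np.linalg.norm((np.eye(3)-np.outer(v,v))@(X-c)) for c,v in (ray(p,x) for p,x in zip(ps,pxs))]
    return X,max(r)
def proj(p,X):
    K,d,R,t=cam(p); return cv2.projectPoints(np.atleast_2d(X).astype(float),cv2.Rodrigues(R)[0],t,K,d)[0][:,0]
def move(Rg,Pg,R0=None,P0=None):
    # row (turn deg, shift cm) from current to goal
    s=env.observe()
    R0=np.array(s["tool_rot"]) if R0 is None else R0; P0=np.array(s["position"]) if P0 is None else P0
    return np.r_[Ro.from_matrix(R0.T@Rg).as_rotvec(degrees=True),R0.T@(np.array(Pg)-P0)*100].round(2)
def save(p,n): cv2.imwrite(f"pics/{n}.png",p["color"][:,:,::-1])
E
python3 - <<'E'
from h import *
T=env.get_image("top");S=env.get_image("side")
save(T,"t0");save(S,"s0")
im=np.vstack([T["color"],S["color"]])[:,:,::-1]; cv2.imwrite("pics/b0.png",cv2.resize(im,(480,600),interpolation=cv2.INTER_AREA))
np.set_printoptions(precision=4,suppress=True)
for n in ["bin_hinge","bin_pull","bin_mouth","tray_grip","tray_mouth","cell0_mid","camera","lens","mug","mouse","notebook"]:
    a=env.tip_of(n,T);b=env.tip_of(n,S)
    print(n,[(np.round(x["pixel"]),round(x["conf"],2)) for x in a[:5]],[(np.round(x["pixel"]),round(x["conf"],2)) for x in b[:5]])
    if a and b: print("   ",*tri([T,S],[a[0]["pixel"],b[0]["pixel"]]))
    if a and n in("camera","lens","mug","mouse","notebook"): print("  z0",onz(T,a[0]["pixel"],0))
print(env.observe())
print(T["R"],T["t"],S["R"],S["t"])
E
```

```text
pics
bin_hinge [(array([363., 259.]), 0.64)] [(array([289., 216.]), 0.98), (array([362., 256.]), 0.6)]
    [ 0.558  -0.0999 -0.0279] 0.13515291173446467
bin_pull [(array([310., 183.]), 0.8)] [(array([306., 189.]), 0.81)]
    [ 0.6225 -0.0072  0.1371] 0.005454400906852672
bin_mouth [(array([312., 148.]), 0.95)] [(array([277., 168.]), 0.56)]
    [ 0.7002 -0.0129  0.1864] 0.006704253481975529
tray_grip [] [(array([315., 339.]), 0.84)]
tray_mouth [(array([194., 194.]), 0.89), (array([308., 184.]), 0.73)] [(array([261., 324.]), 0.82)]
    [0.6254 0.3237 0.0156] 0.0018172195092853902
cell0_mid [(array([198., 231.]), 0.49)] [(array([313., 337.]), 0.66), (array([306., 335.]), 0.61)]
    [ 0.5129  0.3131 -0.0036] 0.010288797375604383
camera [(array([424., 234.]), 0.83), (array([197., 218.]), 0.59)] [(array([368., 160.]), 0.64)]
    [ 0.5017 -0.3284 -0.0081] 0.0013416268342133642
  z0 [ 0.4998 -0.3264  0.    ]
lens [(array([214., 168.]), 0.79)] [(array([238., 299.]), 0.74), (array([294., 354.]), 0.72), (array([305., 190.]), 0.25)]
    [0.7045 0.2721 0.0011] 0.0018176082259424452
  z0 [0.7029 0
[... 595 characters left out ...]
]), 'qvel': array([-0.174 , -0.0112, -0.0436, -0.0056, -0.0361, -0.1164]), 'joint_efforts': array([ -0.0012, -44.8332, -23.1476,  -0.0002,   0.0004,  -0.    ]), 'position': array([ 0.1487, -0.5295,  0.2313]), 'tool_rot': array([[ 0.9628,  0.2703,  0.    ],
       [ 0.2703, -0.9628, -0.    ],
       [ 0.    ,  0.    , -1.    ]]), 'ft_force': array([ 0.3788, -0.3545, -0.5645]), 'wrist_torque': array([-0.0073, -0.017 ,  0.0309]), 'gripper_force': 0.0, 'grip_width': 0.08541034518124198}
[[-0.0206 -0.9997  0.0098]
 [-0.9885  0.0189 -0.15  ]
 [ 0.1498 -0.0127 -0.9886]] [-0.0057  0.6031  1.1866] [[-0.9633 -0.2682  0.0145]
 [-0.2035  0.6935 -0.6912]
 [ 0.1753 -0.6687 -0.7225]] [0.5475 0.2142 1.1544]
```

View pics/t0.png

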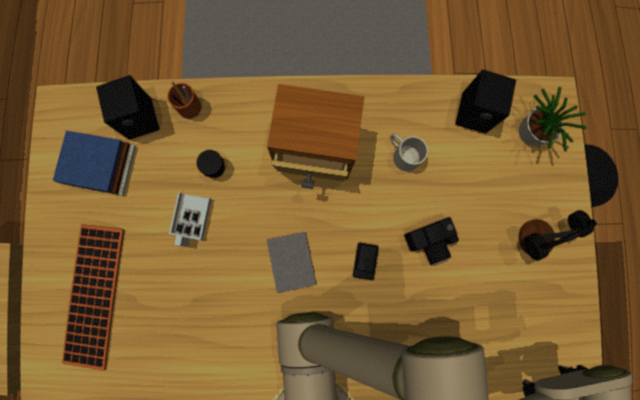

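View pics/s0.png

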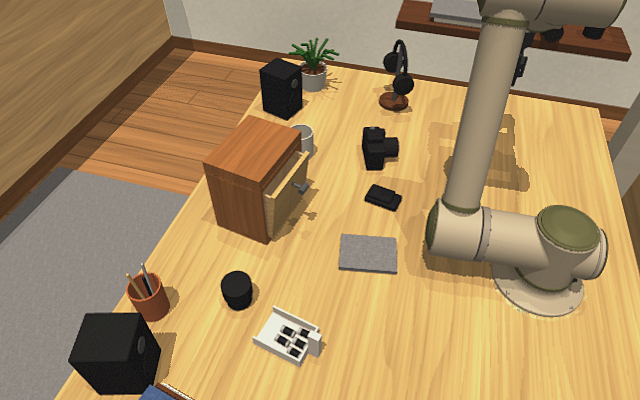

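Top view: cabinet near (315,130) with the bin ajar and its pull near (308,183). The tray is at (190,218), its mouth up at (195,194) and its fin near (180,240). In the side view the pull is at (306,188) and the fin at (315,343). I'll zoom in on both for the details.

Run:
```python
import cv2,numpy as np
t=cv2.imread("pics/t0.png");s=cv2.imread("pics/s0.png")
c=lambda i,x,y,w,h:cv2.resize(i[y:y+h,x:x+w],(400,300),interpolation=cv2.INTER_CUBIC)
cv2.imwrite("pics/c0.png",np.vstack([np.hstack([c(t,255,80,160,120),c(t,150,180,100,75)]),np.hstack([c(s,195,110,160,120),c(s,240,300,100,75)])]))
```

```text
(no output)
```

View pics/c0.png

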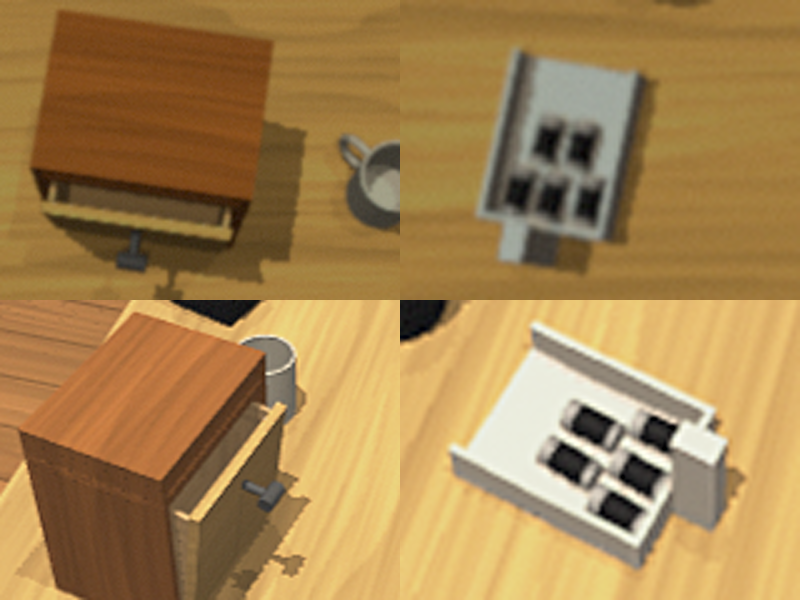

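Run:
```python
from h import *
np.set_printoptions(precision=4,suppress=True)
T=env.get_image("top");S=env.get_image("side")
tp={"bl":((277.8,84.4),(203.8,162.8)),"br":((364.2,96.8),(248.2,115.2)),"fl":((267.8,147.2),(259.8,184)),"fr":((355.8,160.8),(301.8,130.8))}
for k,(a,b) in tp.items(): print(k,*tri([T,S],[a,b]),onz(T,a,.24)[:2],onz(S,b,.24)[:2])
print("pull",*tri([T,S],[(307.8,183.2),(304.,189)]))
print("fintop",*tri([T,S],[(178.6,240.5),(315,336)]),onz(T,(178.6,240.5),.085),onz(S,(315,336),.085))
print("mouth",*tri([T,S],[(194.5,194.5),(260.5,324)]))
# tray wall-top corners z=.032 top view: front-left,front-right,rear-left,rear-right
for c in [(116,48),(242,72),(78,214),(210,240)]: print(onz(T,(150+c[0]/4,180+c[1]/4),.032))
# side view: crop (530,325)fr, (452,448)fl ... (715,412) rear-right, (642,562 base rear-left z0)
for c,z in [((133,27),.032),((52,148),.032),((315,110),.032),((242,245),.032)]: print(" s",onz(S,(240+c[0]/4,300+c[1]/4),z))
for n,x in [("camera",0),("lens",0),("mug",0),("mouse",0),("notebook",.016)]:
  o=env.outline_of(n,T)
  for q in o[:2]:
    r=cv2.minAreaRect(np.argwhere(q["mask"])[:,::-1].astype(np.float32)); print(n,round(q["conf"],2),[onz(T,c,x)[:2].round(3).tolist() for c in cv2.boxPoints(r)])
```

```text
bl [0.8529 0.0679 0.2351] 0.002773690276355596 [0.8537 0.0682] [0.8465 0.0731]
br [ 0.82   -0.1407  0.2347] 0.0006160217501933794 [ 0.8186 -0.1399] [ 0.8161 -0.134 ]
fl [0.698  0.0931 0.2298] 0.001644582568806047 [0.6969 0.0925] [0.6918 0.1025]
fr [ 0.6596 -0.114   0.2378] 0.0011679596036031656 [ 0.6603 -0.1136] [ 0.6575 -0.1111]
pull [ 0.6229 -0.0004  0.1435] 0.003995230582145265
fintop [0.4898 0.347  0.0769] 0.0014081756913949196 [0.4907 0.3448 0.085 ] [0.4873 0.3508 0.085 ]
mouth [0.6256 0.323  0.0128] 0.0005551802377290466
[0.6299 0.3623 0.032 ]
[0.6111 0.2725 0.032 ]
[0.5137 0.3866 0.032 ]
[0.4944 0.2934 0.032 ]
 s [0.6082 0.2829 0.032 ]
 s [0.6258 0.3659 0.032 ]
 s [0.4919 0.3038 0.032 ]
 s [0.5082 0.3894 0.032 ]
camera 0.97 [[0.503, -0.264], [0.554, -0.407], [0.445, -0.443], [0.397, -0.301]]
lens 0.57 [[0.657, 0.111], [0.749, 0.098], [0.713, -0.119], [0.622, -0.103]]
lens 0.56 [[0.759, 0.322], [0.757, 0.245], [0.68, 0.244], [0.681, 0.32]]
mug 0.78 [[0.696, -0.224], [0.801, -0.247], [0.779, -0.362], [0.674, -0.338]]
mouse 0.89 [[0.385, -0.117], [0.483, -0.135], [0.473, -0.197], [0.375, -0.178]]
notebook 0.63 [[0.494, 0.121], [0.515, 0.012], [0.369, -0.016], [0.349, 0.092]]
```

```bash
cat >> h.py <<'E'
np.set_printoptions(precision=4,suppress=True)
yaw=np.radians(-9.5); CX=np.array([np.cos(yaw),np.sin(yaw),0]); CY=np.array([-np.sin(yaw),np.cos(yaw),0]); EZ=np.array([0,0,1.])
H=np.array([.677,-.008,.025])
def tool(pitch,x=CX):  # pitch below horizontal, deg
    a=np.radians(pitch); y=np.cross(EZ,x)
    return np.c_[np.sin(a)*x+np.cos(a)*EZ,-y,np.cos(a)*x-np.sin(a)*EZ]
def binp(x,z,th): return H+(x*np.cos(th)-z*np.sin(th))*CX+(x*np.sin(th)+z*np.cos(th))*EZ
E
python3 - <<'E'
from h import *
T=env.get_image("top")
for px in [(273,164.5),(348,175)]:
  X=onz(T,px,.187); print((X-H)@CX)
for th in (0.05,.09,.13,.65): print(th,binp(-.045,.13,th),proj(T,binp(-.045,.13,th)),(binp(-.012,.165,th)-H)@CX)
R=tool(35); P=np.array([.621,0,.148])
print(move(R,P+(.022-.1)*R[:,2]),P+(.022-.1)*R[:,2])
E
```

```text
-0.02493417817991469
-0.023994775226690256
0.05 [0.6263 0.0005 0.1526] [[307.6165 182.8093]] -0.02023156605440147
0.09 [0.6213 0.0013 0.1504] [[307.326 184.919]] -0.026781393413815715
0.13 [0.6164 0.0021 0.1481] [[307.042  187.0028]] -0.03328837625682707
0.65 [0.5641 0.0109 0.1013] [[304.1754 209.9262]] -0.10940876252903523
[-12.08  54.08  23.21  54.01 -40.93   3.86] [0.558  0.0105 0.1927]
```

Call:
move_arm(plan=[[-12.1, 54.1, 23.2, 54, -40.9, 3.9, 1], [-12.1, 54.1, 23.2, 54, -40.9, 3.9, 1], [-12.1, 54.1, 23.2, 54, -40.9, 3.9, 1], [-12.1, 54.1, 23.2, 54, -40.9, 3.9, 1], [-12.1, 54.1, 23.2, 54, -40.9, 3.9, 1]])

```text
time_s: 2.1
position: [0.3002, -0.3296, 0.2174]
tool_rot: [[0.77, -0.048, 0.637], [-0.008, -0.998, -0.065], [0.638, 0.045, -0.768]]
ft_force: [1.6, -0.8, 0.5]
grip_width: 0.0852
gripper_force: 0.0
```

Run:
```python
from h import *
R=tool(35); P=np.array([.622,0.0005,.150])
print(move(R,P+(.022-.1)*R[:,2]),env.observe()["q"],env.observe()["time_s"])
```

```text
[ -3.24  15.11   6.48  18.19 -35.33  16.  ] [-86.5969   5.6506 110.9684  44.577   64.1392 -15.3263] 2.1
```

Call:
move_arm(plan=[[-3.2, 15.1, 6.5, 18.2, -35.3, 16, 1], [-3.2, 15.1, 6.5, 18.2, -35.3, 16, 1], [-3.2, 15.1, 6.5, 18.2, -35.3, 16, 1], [-3.2, 15.1, 6.5, 18.2, -35.3, 16, 1], [-3.2, 15.1, 6.5, 18.2, -35.3, 16, 1]])

```text
time_s: 2.6
position: [0.4391, -0.1476, 0.2049]
tool_rot: [[0.569, -0.162, 0.806], [-0.093, -0.987, -0.132], [0.817, 0.0, -0.577]]
ft_force: [0.9, -2.4, 0.1]
grip_width: 0.085
gripper_force: 0.0
```

Run:
```python
from h import *
R=tool(35); P=np.array([.622,0.0005,.150])
print(move(R,P+(.022-.1)*R[:,2]),env.observe()["q"],env.observe()["time_s"])
```

```text
[ -0.14   0.23   0.12   4.52 -17.6    8.15] [-53.2173   4.2155 128.093   86.9277  34.5477 -25.3221] 2.6
```

Call:
move_arm(plan=[[0, 0, 0, 4.5, -17.6, 8.2, 1], [0, 0, 0, 4.5, -17.6, 8.2, 1], [0, 0, 0, 4.5, -17.6, 8.2, 1], [0, 0, 0, 4.5, -17.6, 8.2, 1], [0, 0, 0, 4.5, -17.6, 8.2, 1]])

```text
time_s: 3.1
position: [0.5436, -0.0151, 0.1938]
tool_rot: [[0.552, -0.156, 0.819], [-0.087, -0.988, -0.129], [0.829, -0.0, -0.559]]
ft_force: [0.3, 0.2, 0.8]
grip_width: 0.0854
gripper_force: 0.0
```

Run:
```python
from h import *
T=env.get_image("top");S=env.get_image("side")
c=lambda i,x,y,w,h:cv2.resize(i[y:y+h,x:x+w,::-1],(w*300//h,300),interpolation=cv2.INTER_CUBIC)
cv2.imwrite("pics/c1.png",np.vstack([c(T["color"],230,120,200,140),c(S["color"],230,130,200,140)]))
R=tool(35); P=np.array([.622,0.0005,.150])
print(move(R,P+(.022-.1)*R[:,2]),move(R,P+.022*R[:,2]),env.observe()["q"],env.observe()["time_s"])
for I in(T,S): print(proj(I,P),env.observe()["position"],proj(I,env.observe()["position"]),[ (a["pixel"],a["conf"]) for a in env.tip_of("bin_pull",I)[:2]])
```

```text
[-0.46 -0.98  0.23  0.74 -2.87  0.87] [-0.46 -0.98  0.23  0.57 -2.79 10.87] [-17.6154  13.5231 119.5386 140.3292  11.2837 -55.6731] 3.2
[[307.649  184.6598]] [ 0.5433 -0.0155  0.1935] [[314.804  213.5152]] [([307.0, 183.3], 0.58)]
[[302.6837 187.1793]] [ 0.5428 -0.0164  0.1935] [[334.817  176.6915]] [([305.7, 187.1], 0.75), ([362.6, 254.5], 0.69)]
```

View pics/c1.png

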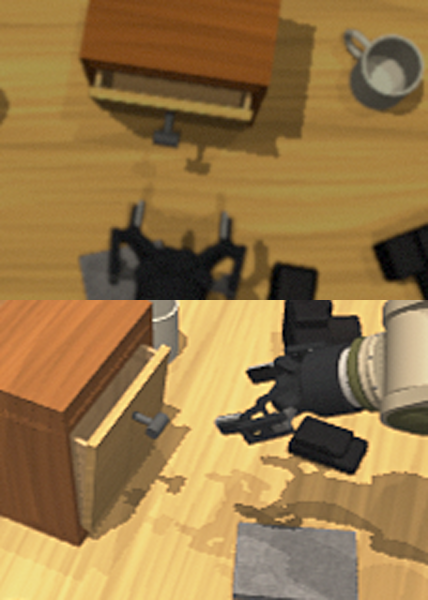

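Singular wrist (joint 5 at its limit) at 35° pitch; I'll use a steeper approach of 55°.

Run:
```python
from h import *
R=tool(55); P=np.array([.622,0.0005,.150])
print(move(R,P+(.022-.09)*R[:,2]))
```

```text
[ -0.3  -20.94   0.31   3.06  -3.02   2.37]
```

Call:
move_arm(plan=[[-0.1, -7, 0.1, 0, 0, -1, 1], [-0.2, -14, 0.2, 1, -1, 0, 1], [-0.3, -21, 0.3, 3.1, -3, 2.4, 1], [-0.3, -21, 0.3, 3.1, -3, 2.4, 1], [-0.3, -21, 0.3, 3.1, -3, 2.4, 1]])

```text
time_s: 3.8
position: [0.5661, 0.0174, 0.2026]
tool_rot: [[0.615, -0.058, 0.786], [-0.099, -0.995, 0.004], [0.782, -0.08, -0.618]]
ft_force: [-0.4, -0.4, -0.1]
grip_width: 0.0854
gripper_force: 0.0
```

Run:
```python
from h import *
R=tool(55); P=np.array([.622,0.0005,.150])
print(move(R,P+(.022-.09)*R[:,2]),move(R,P+.022*R[:,2]),env.observe()["q"],env.observe()["time_s"])
```

```text
[ -7.59 -16.44   1.33   1.41   0.92   1.18] [ -7.59 -16.44   1.33  -1.14   2.06   9.73] [-16.2468  13.2773 113.1421  77.5409  13.2438   8.2477] 3.8
```

Call:
move_arm(plan=[[-7.6, -16.4, 1.3, 1.4, 0.9, 1.2, 1], [-7.6, -16.4, 1.3, 1.4, 0.9, 1.2, 1], [-7.6, -16.4, 1.3, 1.4, 0.9, 1.2, 1]])

```text
time_s: 4.1
position: [0.5794, 0.0232, 0.2041]
tool_rot: [[0.694, -0.051, 0.718], [-0.1, -0.995, 0.026], [0.713, -0.09, -0.695]]
ft_force: [-0.4, 0.3, 0.3]
grip_width: 0.0853
gripper_force: 0.0
```

Run:
```python
from h import *
R=tool(55); P=np.array([.622,0.0005,.150])
print(move(R,P+(.022-.09)*R[:,2]),move(R,P+.022*R[:,2]),env.observe()["q"],env.observe()["time_s"])
```

```text
[ -8.19 -10.4    1.64   0.56   1.58   0.14] [ -8.19 -10.4    1.64  -1.07   2.83   8.9 ] [-14.9216  13.8628 107.0098  40.7042  18.7902  46.0483] 4.1
```

Call:
move_arm(plan=[[-8.2, -10.4, 1.6, 0.6, 1.6, 0.1, 1], [-8.2, -10.4, 1.6, 0.6, 1.6, 0.1, 1], [-8.2, -10.4, 1.6, 0.6, 1.6, 0.1, 1], [-8.2, -10.4, 1.6, 0.6, 1.6, 0.1, 1]])

```text
time_s: 4.5
position: [0.5844, 0.0058, 0.2076]
tool_rot: [[0.806, -0.167, 0.568], [-0.135, -0.986, -0.099], [0.576, 0.003, -0.817]]
ft_force: [-0.1, 0.1, -0.5]
grip_width: 0.0853
gripper_force: 0.0
```

Run:
```python
from h import *
R=tool(55); P=np.array([.622,0.0005,.150])
print(move(R,P+(.022-.09)*R[:,2]),move(R,P+.022*R[:,2]),env.observe()["q"],env.observe()["time_s"])
```

```text
[ 0.23 -0.2  -0.   -0.19 -0.1   0.09] [ 0.23 -0.2  -0.   -0.23 -0.13  9.09] [-11.4204  15.0722  97.6952   1.6483  32.0479  87.0362] 4.5
```

Call:
move_arm(plan=[[0, 0, 0, -0.2, -0.1, 3, 0.4], [0, 0, 0, -0.2, -0.1, 6, 0.2], [0, 0, 0, -0.2, -0.1, 9, 0.2], [0, 0, 0, -0.2, -0.1, 9, 0.2]], squeeze=40)

```text
time_s: 4.9
position: [0.6335, -0.0006, 0.1286]
tool_rot: [[0.809, -0.165, 0.564], [-0.135, -0.986, -0.094], [0.572, 0.0, -0.82]]
ft_force: [-0.3, -0.3, -0.2]
grip_width: 0.0513
gripper_force: 0.0
```

Run:
```python
from h import *
T=env.get_image("top");S=env.get_image("side")
c=lambda i,x,y,w,h:cv2.resize(i[y:y+h,x:x+w,::-1],(w*300//h,300),interpolation=cv2.INTER_CUBIC)
cv2.imwrite("pics/c2.png",np.vstack([c(T["color"],250,140,120,90),c(S["color"],250,140,120,90)]))
print(env.observe()["ft_force"],env.observe()["position"],env.observe()["grip_width"])
```

```text
[ 0.4932  0.9402 -0.0638] [0.6333 0.0003 0.1318] 0.05144377188573674
```

View pics/c2.png

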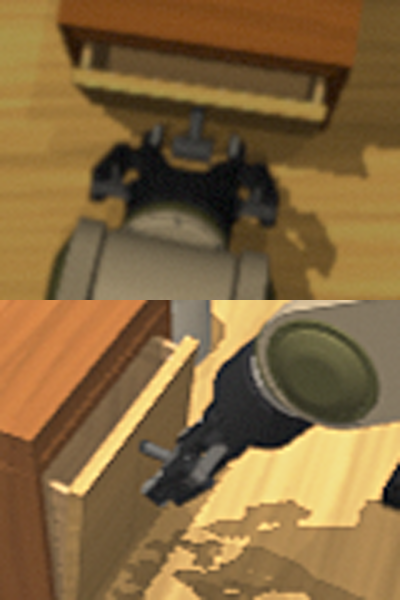

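The barrel sits between the fingertips (top crop (192,150), tips at (160,135) and (237,148)). Closing.

Call:
move_arm(plan=[[0, 0, 0, 0, 0, 0, -1], [0, 0, 0, 0, 0, 0, -1], [0, 0, 0, 0, 0, 0, -1], [0, 0, 0, 0, 0, 0, -1]], squeeze=50)

```text
time_s: 5.4
position: [0.6337, 0.0007, 0.1336]
tool_rot: [[0.805, -0.162, 0.571], [-0.133, -0.987, -0.093], [0.578, -0.0, -0.816]]
ft_force: [-4.0, -6.6, 4.5]
grip_width: 0.0291
gripper_force: 49.4
```

Run:
```python
from h import *
o=env.observe(); R=np.array(o["tool_rot"]);p=np.array(o["position"])
print(o["ft_force"],o["grip_width"],o["gripper_force"],p)
g=p-.022*R[:,2]; print("grasp",g)
th0=.08
# rotate commanded grasp point about hinge with the bin; keep orientation
for th in (.15,.22,.3,.38,.46,.54,.62,.68,.72):
    d=binp(-.045,.13,th)-binp(-.045,.13,th0); print(th,(R.T@d*100).round(2))
```

```text
[-4.0387 -6.5933  4.5124] 0.02913343532112146 49.394407868385315 [0.6337 0.0007 0.1336]
grasp [0.6212 0.0028 0.1515]
0.15 [-0.95 -0.   -0.16]
0.22 [-1.91 -0.   -0.26]
0.3 [-3.01 -0.01 -0.28]
0.38 [-4.11 -0.01 -0.22]
0.46 [-5.2  -0.01 -0.07]
0.54 [-6.27 -0.01  0.17]
0.62 [-7.32 -0.01  0.49]
0.68 [-8.09 -0.02  0.78]
0.72 [-8.6  -0.02  1.01]
```

Gripped at 29 mm, so it's on the barrel. Pulling along the arc.

Call:
move_arm(plan=[[0, 0, 0, -0.5, 0, -0.1, -1], [0, 0, 0, -1, 0, -0.2, -1], [0, 0, 0, -1.9, 0, -0.3, -1], [0, 0, 0, -3, 0, -0.3, -1], [0, 0, 0, -4.1, 0, -0.2, -1]])

```text
time_s: 5.9
position: [0.6017, 0.0062, 0.113]
tool_rot: [[0.801, -0.162, 0.576], [-0.132, -0.987, -0.094], [0.584, -0.001, -0.812]]
ft_force: [6.2, -3.6, 2.3]
grip_width: 0.0294
gripper_force: 51.4
```

Call:
move_arm(plan=[[0, 0, 0, -1.1, 0, 0.15, -1], [0, 0, 0, -2, 0, 0.35, -1], [0, 0, 0, -2.6, 0, 0.5, -1], [0, 0, 0, -3.2, 0, 0.7, -1]])

```text
time_s: 6.3
position: [0.5796, 0.01, 0.0884]
tool_rot: [[0.802, -0.162, 0.575], [-0.132, -0.987, -0.094], [0.583, -0.001, -0.813]]
ft_force: [2.8, -4.5, 5.5]
grip_width: 0.029
gripper_force: 51.7
```

Run:
```python
from h import *
o=env.observe(); R=np.array(o["tool_rot"]);p=np.array(o["position"])
g=p-.022*R[:,2]; d=g-H
ang=lambda x,z:np.arctan2(z,-x)
print("grasp",g,d@CX,d[2],"theta",ang(-.045,.13)-ang(d@CX,d[2]),np.hypot(d@CX,d[2]),o["ft_force"],o["grip_width"])
```

```text
grasp [0.5669 0.0121 0.1063] -0.11189118095765485 0.0813083955329296 theta 0.609147547302068 0.13831374320810635 [ 2.8071 -4.5136  5.4728] 0.02900864817211468
```

Call:
move_arm(plan=[[0, 0, 0, -0.3, 0, 0.1, -1], [0, 0, 0, -0.6, 0, 0.2, -1], [0, 0, 0, -0.6, 0, 0.2, -1]])

```text
time_s: 6.6
position: [0.5758, 0.0107, 0.083]
tool_rot: [[0.804, -0.161, 0.573], [-0.132, -0.987, -0.093], [0.58, -0.001, -0.815]]
ft_force: [2.4, -5.8, 2.1]
grip_width: 0.0295
gripper_force: 51.3
```

Call:
move_arm(plan=[[0, 0, 0, -0.3, 0, 0.1, -1], [0, 0, 0, -0.6, 0, 0.2, -1], [0, 0, 0, -0.6, 0, 0.2, -1]])

```text
time_s: 6.9
position: [0.5757, 0.0107, 0.0829]
tool_rot: [[0.804, -0.162, 0.573], [-0.132, -0.987, -0.093], [0.58, -0.001, -0.815]]
ft_force: [9.2, -5.8, 8.1]
grip_width: 0.0291
gripper_force: 51.4
```

Run:
```python
from h import *
o=env.observe(); R=np.array(o["tool_rot"]);p=np.array(o["position"])
g=p-.022*R[:,2]; d=g-H
ang=lambda x,z:np.arctan2(z,-x)
print("grasp",g,"theta",ang(-.045,.13)-ang(d@CX,d[2]),np.hypot(d@CX,d[2]),o["ft_force"],o["grip_width"])
```

```text
grasp [0.5631 0.0127 0.1009] theta 0.6572792780205207 0.13837688142635843 [ 9.1761 -5.8236  8.1259] 0.02910583321421751
```

Call:
move_arm(plan=[[0, 0, 0, 0.3, 0, -0.1, -0.2], [0, 0, 0, 0.3, 0, -0.1, 0.3], [0, 0, 0, 0.3, 0, -0.1, 0.6], [0, 0, 0, 0.3, 0, -0.1, 0.8]])

```text
time_s: 7.3
position: [0.5736, 0.012, 0.0812]
tool_rot: [[0.81, -0.161, 0.564], [-0.133, -0.987, -0.09], [0.571, -0.002, -0.821]]
ft_force: [-0.9, -0.2, -0.1]
grip_width: 0.0759
gripper_force: 0.0
```

Call:
move_arm(plan=[[0, 0, 0, 0, 0, -2, 0.8], [0, 0, 0, -0.5, 0, -6, 0.8], [0, 0, 0, -1, 0, -11, 0.8], [0, 0, 0, -2, 0, -15, 0.8], [0, 0, 0, -2, 0, -15, 0.8]])

```text
time_s: 7.8
position: [0.4711, 0.0289, 0.196]
tool_rot: [[0.807, -0.16, 0.568], [-0.132, -0.987, -0.091], [0.575, -0.002, -0.818]]
ft_force: [0.1, 0.7, 0.3]
grip_width: 0.0772
gripper_force: 0.0
```

Run:
```python
from h import *
T=env.get_image("top")
for n in("bin_mouth","bin_pull"): print(n,[(a["pixel"],round(a["conf"],2)) for a in env.tip_of(n,T)[:2]])
print(proj(T,binp(.045,.15,.65)),proj(T,binp(-.045,.13,.65)))
# tray grasp
a=np.radians(-10.7); tx=np.array([np.cos(a),np.sin(a),0]); G=np.array([.492,.347,.060])
for pit in (50,):
    R=tool(pit,tx); print(move(R,G+(.021-.1)*R[:,2]),G+(.021-.1)*R[:,2])
print(env.observe()["q"],env.observe()["position"],env.observe()["time_s"])
```

```text
bin_mouth [([306.7, 181.4], 0.8), ([198.6, 193.7], 0.25)]
bin_pull [([306.5, 208.9], 0.9)]
[[307.3644 182.7733]] [[304.1754 209.9262]]
[ -0.96   5.17   1.06 -11.04 -31.9    1.18] [0.4421 0.3564 0.1205]
[-11.8384   5.7885 113.2788   3.5423  26.1774  84.782 ] [0.4735 0.028  0.1926] 7.95
```

```bash
cat >> h.py <<'E'
_a=np.radians(-10.7); TX=np.array([np.cos(_a),np.sin(_a),0]); G=np.array([.492,.347,.060]); RT=tool(50,TX)
E
python3 - <<'E'
from h import *
print(move(RT,G+(.021-.17)*RT[:,2]),G+(.021-.17)*RT[:,2])
E
```

```text
[ -0.96   5.17   1.06 -11.67 -32.02  -5.79] [0.3979 0.3648 0.1741]
```

Call:
move_arm(plan=[[-1, 5.2, 1, -11.7, -32, -5.8, 1], [-1, 5.2, 1, -11.7, -32, -5.8, 1], [-1, 5.2, 1, -11.7, -32, -5.8, 1], [-1, 5.2, 1, -11.7, -32, -5.8, 1], [-1, 5.2, 1, -11.7, -32, -5.8, 1]])

```text
time_s: 8.45
position: [0.442, 0.1648, 0.1808]
tool_rot: [[0.757, -0.186, 0.626], [-0.142, -0.982, -0.121], [0.638, 0.003, -0.77]]
ft_force: [0.2, 0.1, -0.0]
grip_width: 0.0854
gripper_force: 0.0
```

Run:
```python
from h import *
print(move(RT,G+(.021-.17)*RT[:,2]),env.observe()["position"],env.observe()["q"])
```

```text
[  0.16   0.37   0.08  -6.6  -18.83  -4.68] [0.442  0.1648 0.1808] [ 14.8411   9.3879 114.4509 -40.9403  25.0596 148.2992]
```

Joint 6 is nearing its limit, so I'll use the half-turn-equivalent grasp.

Call:
move_arm(plan=[[0, 0, -40, 0, 0, 0, 1], [0, 0, -40, 0, 0, 0, 1], [0, 0, -40, 0, 0, 0, 1], [0, 0, -40, 0, 0, 0, 1], [0, 0, -40, 0, 0, 0, 1]])

```text
time_s: 8.95
position: [0.4422, 0.1642, 0.1806]
tool_rot: [[0.698, 0.35, 0.625], [0.529, -0.84, -0.12], [0.483, 0.415, -0.771]]
ft_force: [0.0, 0.3, -0.7]
grip_width: 0.0856
gripper_force: 0.0
```

```bash
cat >> h.py <<'E'
F=np.diag([-1.,-1,1])
E
python3 - <<'E'
from h import *
print(move(RT@F,G+(.021-.17)*RT[:,2]),env.observe()["position"],env.observe()["q"])
E
```

```text
[  -0.61   -0.06 -139.52    7.21  -18.67   -4.68] [0.4422 0.1642 0.1806] [ 14.6869   9.3654 114.466  -40.5905  24.9878 107.466 ]
```

Call:
move_arm(plan=[[0, 0, -42, 7.2, -18.7, -4.7, 1], [0, 0, -42, 7.2, -18.7, -4.7, 1], [0, 0, -42, 7.2, -18.7, -4.7, 1], [0, 0, -42, 7.2, -18.7, -4.7, 1], [0, 0, -42, 7.2, -18.7, -4.7, 1]])

```text
time_s: 9.45
position: [0.3973, 0.3702, 0.1741]
tool_rot: [[0.279, 0.727, 0.627], [0.957, -0.266, -0.117], [0.082, 0.632, -0.77]]
ft_force: [0.6, -0.2, -0.4]
grip_width: 0.0854
gripper_force: 0.0
```

Call:
move_arm(plan=[[0, 0, -42, 0, 0, 0, 1], [0, 0, -42, 0, 0, 0, 1], [0, 0, -42, 0, 0, 0, 1], [0, 0, -42, 0, 0, 0, 1], [0, 0, -42, 0, 0, 0, 1]])

```text
time_s: 9.95
position: [0.3984, 0.3654, 0.1743]
tool_rot: [[-0.275, 0.73, 0.626], [0.89, 0.439, -0.122], [-0.364, 0.523, -0.771]]
ft_force: [-0.4, -0.0, -1.0]
grip_width: 0.0853
gripper_force: 0.0
```

Call:
move_arm(plan=[[0, 0, -42, 0, 0, 0, 1], [0, 0, -42, 0, 0, 0, 1], [0, 0, -42, 0, 0, 0, 1], [0, 0, -42, 0, 0, 0, 1], [0, 0, -42, 0, 0, 0, 1]])

```text
time_s: 10.45
position: [0.3985, 0.3654, 0.1743]
tool_rot: [[-0.693, 0.359, 0.626], [0.367, 0.922, -0.122], [-0.621, 0.146, -0.771]]
ft_force: [0.4, -0.1, -0.6]
grip_width: 0.0855
gripper_force: 0.0
```

Run:
```python
from h import *
print(move(RT@F,G+(.021-.17)*RT[:,2]),move(RT@F,G+(.021-.09)*RT[:,2]),env.observe()["position"],env.observe()["q"])
```

```text
[ -0.24  -0.38 -13.44   0.03  -0.08  -0.02] [ -0.24  -0.38 -13.44  -0.02  -0.04   7.98] [0.3985 0.3654 0.1743] [ 44.3811  20.7029  98.2195 -46.4101  46.4005   7.2731]
```

Now to pre-grasp, then check the tray against the fingers.

Call:
move_arm(plan=[[-0.2, -0.4, -13.4, 0, 0, 2, 0.2], [-0.2, -0.4, -13.4, 0, 0, 5, 0.2], [-0.2, -0.4, -13.4, 0, 0, 8, 0.2], [-0.2, -0.4, -13.4, 0, 0, 8, 0.2]])

```text
time_s: 10.85
position: [0.4492, 0.3543, 0.1102]
tool_rot: [[-0.753, 0.193, 0.629], [0.149, 0.981, -0.123], [-0.641, 0.001, -0.768]]
ft_force: [0.3, 0.0, 0.5]
grip_width: 0.0513
gripper_force: 0.0
```

Run:
```python
from h import *
T=env.get_image("top");S=env.get_image("side")
c=lambda i,x,y,w,h:cv2.resize(i[y:y+h,x:x+w,::-1],(400,300),interpolation=cv2.INTER_CUBIC)
cv2.imwrite("pics/c3.png",np.vstack([c(T["color"],140,180,120,90),c(S["color"],245,295,120,90)]))
o=env.observe(); R=np.array(o["tool_rot"])
tip=np.array(o["position"]); 
for I in(T,S): print(proj(I,[tip,tip-.02*R[:,2],G,G+.025*EZ]))
print(move(RT@F,G+.021*RT[:,2]),tip,o["grip_width"])
```

```text
[[171.1653 256.3809]
 [168.3248 261.2487]
 [180.4841 240.5627]
 [177.8066 240.0192]]
[[332.8473 336.5343]
 [338.9048 335.7329]
 [313.3502 339.2155]
 [313.3555 333.8091]]
[-0.06  0.02 -0.44  0.03  0.    9.05] [0.4483 0.3553 0.1134] 0.051385024362879485
```

View pics/c3.png

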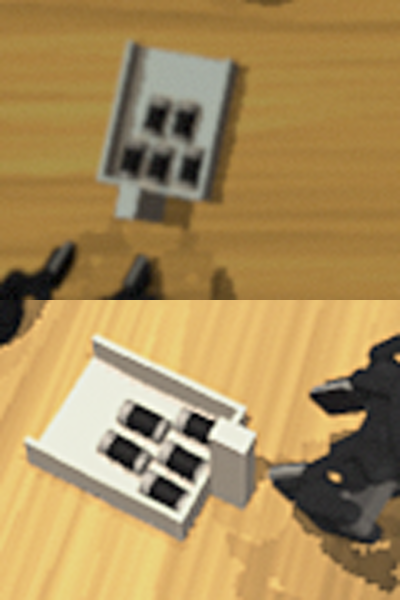

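Fin top at top (178,240) and side (315,336), within a few mm of my model, and the jaws straddle its line. Advancing and gripping.

Call:
move_arm(plan=[[0, 0, -0.4, 0, 0, 3, 0.2], [0, 0, -0.4, 0, 0, 6, 0.2], [0, 0, -0.4, 0, 0, 9, 0.2], [0, 0, -0.4, 0, 0, 9, 0.2], [0, 0, -0.4, 0, 0, 9, 0.2]])

```text
time_s: 11.45
position: [0.5049, 0.3451, 0.0467]
tool_rot: [[-0.751, 0.186, 0.634], [0.143, 0.983, -0.119], [-0.645, 0.002, -0.764]]
ft_force: [-0.8, 0.4, 0.4]
grip_width: 0.0513
gripper_force: 0.0
```

Call:
move_arm(plan=[[0, 0, 0, 0, 0, 0, -0.3], [0, 0, 0, 0, 0, 0, -0.5], [0, 0, 0, 0, 0, 0, -1], [0, 0, 0, 0, 0, 0, -1], [0, 0, 0, 0, 0, 0, -1]], squeeze=100)

```text
time_s: 11.95
position: [0.5051, 0.3453, 0.0476]
tool_rot: [[-0.75, 0.185, 0.635], [0.143, 0.983, -0.117], [-0.646, 0.003, -0.763]]
ft_force: [-4.6, 1.6, 7.2]
grip_width: 0.0152
gripper_force: 98.1
```

Run:
```python
from h import *
o=env.observe(); print(o["position"],o["grip_width"],o["gripper_force"],o["ft_force"],(np.array(o["tool_rot"]).T@EZ).round(3))
T=env.get_image("top");S=env.get_image("side")
print([[(a["pixel"],round(a["conf"],2)) for a in env.tip_of("tray_mouth",I)[:1]] for I in(T,S)])
```

```text
[0.5051 0.3453 0.0476] 0.015188521329650066 98.05366158485413 [-4.5829  1.649   7.1719] [-0.646  0.003 -0.763]
[[([194.0, 195.8], 0.85)], [([263.9, 325.3], 0.69)]]
```

```bash
cat >> h.py <<'E'
R0=np.array([[-.750,.185,.635],[.143,.983,-.117],[-.646,.003,-.763]]); U,_,V=np.linalg.svd(R0); R0=U@V
P0=np.array([.5051,.3453,.0476]); MT=R0.T@(np.array([.624,.3227,.006])-P0)
def pour(phi,M):
    A=Ro.from_rotvec(np.radians(phi)*CY).as_matrix()@Ro.from_rotvec(np.radians(1.2)*EZ).as_matrix()
    R=A@R0; return R,np.array(M)-R@MT
MP=H-.07*CX; MP[2]=.195
E
python3 - <<'E'
from h import *
for u in (.01,.03,.06,.10,.14): print(move(R0,P0+u*EZ,R0,P0))
R,P=pour(0,MP); print(P,move(R,P,R0,P0+.14*EZ))
E
```

```text
[ 0.    0.    0.   -0.65  0.   -0.76]
[ 0.    0.    0.   -1.94  0.01 -2.29]
[ 0.    0.    0.   -3.88  0.02 -4.58]
[ 0.    0.    0.   -6.46  0.03 -7.63]
[  0.     0.     0.    -9.04   0.04 -10.69]
[0.4886 0.0237 0.2366] [ -0.78   0.    -0.92  -6.53 -31.9   -1.02]
```

Call:
move_arm(plan=[[0, 0, 0, -0.65, 0, -0.76, -1], [0, 0, 0, -1.9, 0, -2.3, -1], [0, 0, 0, -3.9, 0, -4.6, -1], [0, 0, 0, -6.5, 0, -7.6, -1], [0, 0, 0, -9, 0, -10.7, -1]])

```text
time_s: 12.65
position: [0.5042, 0.3444, 0.187]
tool_rot: [[-0.752, 0.186, 0.632], [0.143, 0.983, -0.118], [-0.643, 0.001, -0.766]]
ft_force: [0.4, -0.4, -2.5]
grip_width: 0.0146
gripper_force: 97.8
```

Run:
```python
from h import *
o=env.observe(); print(o["position"],o["grip_width"],o["gripper_force"],o["ft_force"],o["wrist_torque"],o["q"])
T=env.get_image("top");S=env.get_image("side")
c=lambda i,x,y,w,h:cv2.resize(i[y:y+h,x:x+w,::-1],(400,300),interpolation=cv2.INTER_CUBIC)
cv2.imwrite("pics/c4.png",np.vstack([c(T["color"],100,150,160,120),c(S["color"],220,235,160,120)]))
o=env.observe();R=np.array(o["tool_rot"]);m=np.array(o["position"])+R@MT; print(m,proj(T,m),proj(S,m))
print([[(a["pixel"],round(a["conf"],2)) for a in env.tip_of("tray_mouth",I)[:1]] for I in(T,S)])
R,P=pour(0,MP); print(move(R,P))
```

```text
[0.5042 0.3444 0.187 ] 0.014576232579452973 97.75313258171082 [ 0.39  -0.365 -2.466] [0.0999 0.629  0.0019] [ 34.2774  23.6664  90.5532 -41.5878  43.1426 -19.6234]
[0.6251 0.3233 0.1512] [[180.606  185.8525]] [[255.3047 292.3619]]
[[([181.6, 187.5], 0.9)], [([255.5, 293.6], 0.81)]]
[ -0.85  -0.08  -0.97  -6.66 -31.8   -1.05]
```

View pics/c4.png

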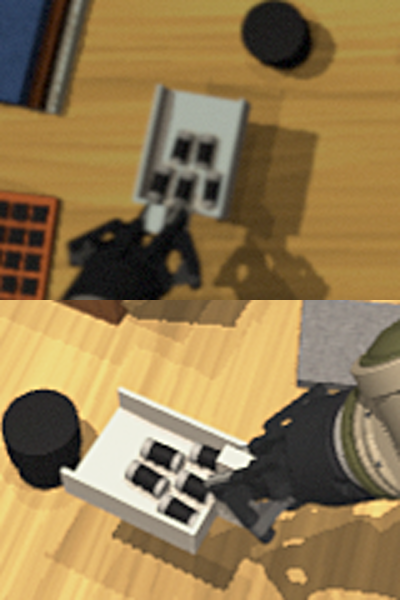

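Held level with all five cells aboard. Carrying it to the bin.

Call:
move_arm(plan=[[0, 0, 0, -1.2, -1.6, -0.8, -1], [0, 0, 0, -2.5, -4.8, -1.2, -1], [-0.2, 0, -0.2, -3.6, -8.5, -1.3, -1], [-0.3, 0, -0.3, -4.3, -12, -1.2, -1], [-0.4, 0, -0.4, -4.7, -15.5, -1.1, -1]])

```text
time_s: 13.35
position: [0.5036, 0.1853, 0.2228]
tool_rot: [[-0.754, 0.177, 0.633], [0.136, 0.984, -0.113], [-0.643, 0.001, -0.766]]
ft_force: [1.3, -0.1, -2.7]
grip_width: 0.0149
gripper_force: 98.1
```

Call:
move_arm(plan=[[-0.1, 0, -0.1, -0.6, -3.5, 0, -1], [-0.2, 0, -0.2, -1.2, -7, 0, -1], [-0.3, 0, -0.3, -1.6, -10.5, 0, -1], [-0.4, 0, -0.5, -1.9, -13.5, 0, -1], [-0.4, 0, -0.5, -2, -15.5, 0, -1]])

```text
time_s: 13.85
position: [0.491, 0.0298, 0.2351]
tool_rot: [[-0.756, 0.167, 0.633], [0.13, 0.986, -0.106], [-0.642, 0.002, -0.767]]
ft_force: [-0.2, 0.2, -2.5]
grip_width: 0.0151
gripper_force: 98.1
```

Run:
```python
from h import *
o=env.observe(); print(o["position"],o["q"],o["time_s"],o["ft_force"])
R=np.array(o["tool_rot"]);m=np.array(o["position"])+R@MT; print(m,MP)
for phi in (0,10,20,30,40,50): print(phi,move(*pour(phi,MP)))
```

```text
[0.491  0.0298 0.2351] [-10.8042   3.2426 110.1364   1.9066  26.7167 -92.529 ] 13.85 [-0.1926  0.2    -2.486 ]
[0.6101 0.0094 0.1929] [0.608  0.0036 0.195 ]
0 [-0.14 -0.31 -0.1   0.01 -0.65 -0.2 ]
10 [-0.12  9.69 -0.08 -2.   -0.64 -1.18]
20 [-0.1  19.69 -0.07 -4.14 -0.64 -1.8 ]
30 [-0.07 29.69 -0.05 -6.36 -0.63 -2.04]
40 [-0.05 39.69 -0.03 -8.58 -0.62 -1.89]
50 [ -0.03  49.69  -0.01 -10.75  -0.62  -1.35]
```

Call:
move_arm(plan=[[-0.1, 4.7, -0.1, -1, -0.4, -0.7, -1], [-0.1, 9.7, -0.1, -2, -0.6, -1.2, -1], [-0.1, 14.7, -0.1, -3.05, -0.6, -1.5, -1], [-0.1, 19.7, -0.1, -4.1, -0.6, -1.8, -1], [-0.1, 24.7, 0, -5.25, -0.6, -1.95, -1]])

```text
time_s: 14.35
position: [0.5177, 0.0208, 0.2844]
tool_rot: [[-0.952, 0.166, 0.256], [0.161, 0.986, -0.04], [-0.259, 0.003, -0.966]]
ft_force: [0.2, -0.4, -2.8]
grip_width: 0.0149
gripper_force: 98.1
```

Call:
move_arm(plan=[[0, 5, 0, -1, 0, -0.55, -1], [0, 10, 0, -2, 0, -1, -1], [0, 15, 0, -3.05, 0, -1.3, -1], [0, 20, 0, -4.15, 0, -1.6, -1], [0, 25, 0, -5.25, 0, -1.75, -1]])

```text
time_s: 14.85
position: [0.5638, 0.0131, 0.3152]
tool_rot: [[-0.972, 0.166, -0.17], [0.163, 0.986, 0.032], [0.172, 0.003, -0.985]]
ft_force: [-0.2, -0.5, -1.1]
grip_width: 0.0149
gripper_force: 98.3
```

Call:
move_arm(plan=[[0, 0, 0, 0, 0, 0, -1], [0, 0, 0, 0, 0, 0, -1], [0, 0, 0, 0, 0, 0, -1], [0, 0, 0, 0, 0, 0, -1], [0, 0, 0, 0, 0, 0, -1]])

```text
time_s: 15.35
position: [0.5632, 0.0134, 0.317]
tool_rot: [[-0.973, 0.165, -0.162], [0.162, 0.986, 0.031], [0.165, 0.004, -0.986]]
ft_force: [0.2, 0.2, -1.1]
grip_width: 0.0149
gripper_force: 98.3
```

Run:
```python
from h import *
o=env.observe(); print(o["position"],o["q"],o["time_s"],o["ft_force"])
R=np.array(o["tool_rot"]);m=np.array(o["position"])+R@MT; print(m,MP, move(*pour(50,MP)))
T=env.get_image("top");S=env.get_image("side")
c=lambda i,x,y,w,h:cv2.resize(i[y:y+h,x:x+w,::-1],(400,300),interpolation=cv2.INTER_CUBIC)
cv2.imwrite("pics/c5.png",np.vstack([c(T["color"],250,120,120,90),c(S["color"],220,110,120,90)]))
```

```text
[0.5632 0.0134 0.317 ] [-10.689   25.4174  55.1744   0.0195 108.9097 -91.2216] 15.35 [ 0.1754  0.2472 -1.093 ]
[0.6091 0.0058 0.1977] [0.608  0.0036 0.195 ] [ 0.05  0.26  0.13 -0.03 -0.22  0.25]
```

View pics/c5.png

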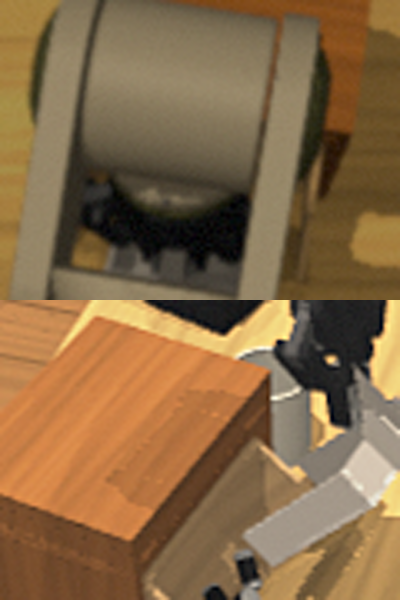

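Call:
move_arm(plan=[[0, 6, 0, -1.2, 0, -0.6, -1], [0, 6, 0, -1.2, 0, -0.6, -1], [0, 6, 0, -1.2, 0, -0.6, -1], [0, 6, 0, -1.2, 0, -0.6, -1], [0, 6, 0, -1.2, 0, -0.6, -1]])

```text
time_s: 15.95
position: [0.5759, 0.0112, 0.3212]
tool_rot: [[-0.951, 0.165, -0.262], [0.158, 0.986, 0.048], [0.266, 0.004, -0.964]]
ft_force: [-1.0, -0.1, -1.5]
grip_width: 0.0147
gripper_force: 98.2
```

Run:
```python
from h import *
o=env.observe(); print(o["ft_force"])
for phi in (42,34,26,18): print(phi,move(*pour(phi,MP)))
a=pour(26,MP)
M2=MP+.015*EZ
for phi in (18,10,0): print(phi,move(*pour(phi,M2),*a))
b=pour(0,M2)
print("carry",move(R0,P0+.16*EZ,*b))
```

```text
[-0.9896 -0.0708 -1.5371]
42 [  0.05 -13.67   0.12   2.44  -0.22   2.16]
34 [  0.05 -21.67   0.09   3.62  -0.22   3.5 ]
26 [  0.05 -29.67   0.06   4.61  -0.23   4.98]
18 [  0.05 -37.67   0.04   5.38  -0.23   6.6 ]
18 [-0.01 -8.   -0.02  1.1  -0.   -0.44]
10 [ -0.02 -16.    -0.05   2.41  -0.01   0.78]
0 [ -0.03 -26.    -0.07   3.79  -0.01   2.53]
carry [ 0.78 -0.    0.92  5.7  31.98  1.07]
```

Call:
move_arm(plan=[[0, -7, 0, 1.3, -0.1, 1, -1], [0, -14, 0, 2.5, -0.2, 2.2, -1], [0, -22, 0, 3.6, -0.2, 3.5, -1], [0, -30, 0, 4.6, -0.2, 5, -1], [0, -30, 0, 4.6, -0.2, 5, -1]])

```text
time_s: 16.45
position: [0.512, 0.0207, 0.281]
tool_rot: [[-0.957, 0.164, 0.241], [0.16, 0.986, -0.036], [-0.244, 0.004, -0.97]]
ft_force: [-1.2, 0.8, -2.5]
grip_width: 0.0147
gripper_force: 98.4
```

Call:
move_arm(plan=[[0, -8, 0, 1.1, 0, -0.4, -1], [0, -16, 0, 2.4, 0, 0.8, -1], [0, -24, 0, 3.5, 0, 2.1, -1], [0, -26, 0, 3.8, 0, 2.5, -1]])

```text
time_s: 16.85
position: [0.487, 0.0244, 0.2504]
tool_rot: [[-0.749, 0.165, 0.642], [0.128, 0.986, -0.104], [-0.651, 0.004, -0.759]]
ft_force: [0.8, -0.0, -2.2]
grip_width: 0.015
gripper_force: 98.3
```

Call:
move_arm(plan=[[0, 0, 0.2, 1, 3, 0.2, -1], [0.2, 0, 0.4, 2, 8, 0.5, -1], [0.4, 0, 0.5, 3, 13, 0.7, -1], [0.5, 0, 0.6, 4, 18, 0.8, -1], [0.6, 0, 0.7, 5, 23, 1, -1]])

```text
time_s: 17.35
position: [0.4947, 0.2169, 0.2188]
tool_rot: [[-0.746, 0.183, 0.641], [0.142, 0.983, -0.116], [-0.651, 0.005, -0.759]]
ft_force: [2.2, -0.2, -0.7]
grip_width: 0.0147
gripper_force: 98.4
```

Run:
```python
from h import *
o=env.observe(); print(o["position"],o["ft_force"],o["q"],o["time_s"])
print(move(R0,P0+.10*EZ),move(R0,P0))
```

```text
[0.4947 0.2169 0.2188] [ 2.1717 -0.1529 -0.7468] [ 20.2148  12.756  101.8386 -35.8219  34.2878 -34.7459] 17.35
[ 0.15  0.37  0.04  5.68 12.78  4.59] [ 0.15  0.37  0.04 12.19 12.73 12.18]
```

Call:
move_arm(plan=[[0.1, 0.2, 0, 1.5, 4, 1, -1], [0.1, 0.4, 0, 3.5, 8, 3, -1], [0.1, 0.4, 0, 5.5, 12, 4.5, -1], [0.1, 0.4, 0, 5.7, 12.8, 4.6, -1], [0.1, 0.4, 0, 5.7, 12.8, 4.6, -1]])

```text
time_s: 17.85
position: [0.5043, 0.3454, 0.1461]
tool_rot: [[-0.753, 0.18, 0.633], [0.139, 0.984, -0.114], [-0.643, 0.002, -0.766]]
ft_force: [-0.5, -0.8, -1.4]
grip_width: 0.0147
gripper_force: 98.7
```

Run:
```python
from h import *
o=env.observe(); print(o["position"],o["ft_force"])
T=env.get_image("top");S=env.get_image("side")
c=lambda i,x,y,w,h:cv2.resize(i[y:y+h,x:x+w,::-1],(400,300),interpolation=cv2.INTER_CUBIC)
cv2.imwrite("pics/c6.png",np.vstack([np.hstack([c(T["color"],255,120,120,90),c(T["color"],120,160,120,90)]),np.hstack([c(S["color"],220,130,120,90),c(S["color"],220,250,120,90)])]))
print([(np.round(a["pixel"]),round(a["conf"],2)) for a in env.tip_of("cell0_mid",T)],[(np.round(a["pixel"]),round(a["conf"],2)) for a in env.tip_of("cell0_mid",S)])
R=np.array(o["tool_rot"]);print(np.array(o["position"])+R@MT)
print([[(a["pixel"],round(a["conf"],2)) for a in env.tip_of("tray_mouth",I)[:1]] for I in(T,S)])
for I in(T,S): print(proj(I,np.array(o["position"])+R@MT))
print(move(R0,P0+.01*EZ),move(R0,P0))
```

```text
[0.5043 0.3454 0.1461] [-0.4974 -0.8202 -1.3766]
[(array([337., 171.]), 0.63)] [(array([297., 192.]), 0.63)]
[0.6232 0.3233 0.1041]
[[([185.7, 192.6], 0.62)], [([259.4, 304.1], 0.69)]]
[[185.628  189.7468]]
[[258.1952 304.1627]]
[ 0.09 -0.12  0.05  5.78  0.18  6.87] [ 0.09 -0.12  0.05  6.42  0.18  7.64]
```

View pics/c6.png

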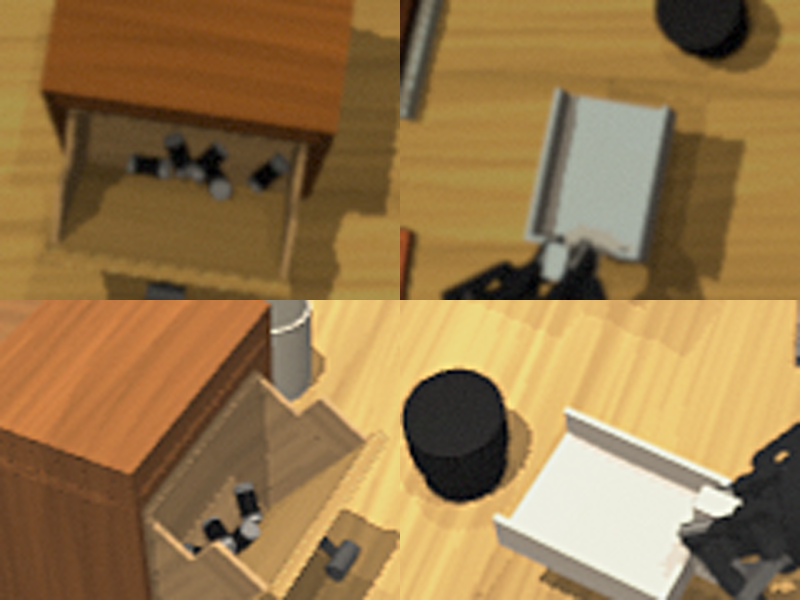

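All five batteries are in the open bin (top crop: (145,165), (178,150), (210,158), (216,186), (268,172)) and the tray is empty. Setting it down.

Call:
move_arm(plan=[[0.1, -0.1, 0, 2, 0.1, 2.4, -1], [0.1, -0.1, 0, 4, 0.2, 4.8, -1], [0.1, -0.1, 0, 5.3, 0.2, 6.3, -1], [0.1, -0.1, 0, 5.8, 0.2, 6.9, -1], [0.1, -0.1, 0, 5.9, 0.2, 7, -1]])

```text
time_s: 18.65
position: [0.5046, 0.3457, 0.0541]
tool_rot: [[-0.752, 0.184, 0.633], [0.141, 0.983, -0.118], [-0.644, 0.0, -0.765]]
ft_force: [-0.3, -0.5, -1.1]
grip_width: 0.0149
gripper_force: 98.7
```

Call:
move_arm(plan=[[0, 0, 0, 0.15, 0, 0.2, -1], [0, 0, 0, 0.3, 0, 0.35, -1], [0, 0, 0, 0.4, 0, 0.48, -1], [0, 0, 0, 0.5, 0, 0.6, -1], [0, 0, 0, 0.5, 0, 0.6, -1]])

```text
time_s: 19.15
position: [0.5048, 0.3466, 0.0476]
tool_rot: [[-0.75, 0.183, 0.635], [0.141, 0.983, -0.117], [-0.646, 0.002, -0.764]]
ft_force: [-2.0, -0.7, 3.1]
grip_width: 0.0148
gripper_force: 99.3
```

Call:
move_arm(plan=[[0, 0, 0, 0, 0, 0, -0.5], [0, 0, 0, 0, 0, 0, -0.2], [0, 0, 0, 0, 0, 0, 0.2], [0, 0, 0, 0, 0, 0, 0.2], [0, 0, 0, 0, 0, 0, 0.2]])

```text
time_s: 19.65
position: [0.5047, 0.3465, 0.0469]
tool_rot: [[-0.751, 0.183, 0.634], [0.141, 0.983, -0.117], [-0.645, 0.001, -0.764]]
ft_force: [-1.0, -0.3, -0.2]
grip_width: 0.0512
gripper_force: 0.0
```

Call:
move_arm(plan=[[0, 0, 0, 0, 0, -1.5, 0.2], [0, 0, 0, 0, 0, -5, 0.2], [0, 0, 0, 0, 0, -9, 0.2], [0, 0, 0, 0, 0, -13, 0.2], [0, 0, 0, 0, 0, -15, 0.2]])

```text
time_s: 20.15
position: [0.4081, 0.3647, 0.164]
tool_rot: [[-0.75, 0.181, 0.636], [0.141, 0.983, -0.115], [-0.646, 0.004, -0.764]]
ft_force: [0.6, -0.4, 0.2]
grip_width: 0.0513
gripper_force: 0.0
```

Run:
```python
from h import *
T=env.get_image("top");S=env.get_image("side")
cv2.imwrite("pics/f.png",np.vstack([T["color"][60:340],S["color"][80:400]])[:,:,::-1])
print(env.observe()["ft_force"],env.observe()["time_s"])
for n in ["camera","lens","mug","mouse","bin_pull","bin_mouth","tray_mouth"]: print(n,[np.round(a["pixel"]) for a in env.tip_of(n,T)[:2]])
```

```text
[-0.0156  0.2215 -0.2928] 20.25
camera []
lens [array([291., 261.]), array([214., 168.])]
mug [array([406., 157.])]
mouse [array([366., 259.]), array([215., 169.])]
bin_pull [array([307., 207.]), array([308., 182.])]
bin_mouth [array([305., 180.]), array([308., 166.])]
tray_mouth [array([193., 197.])]
```

View pics/f.png

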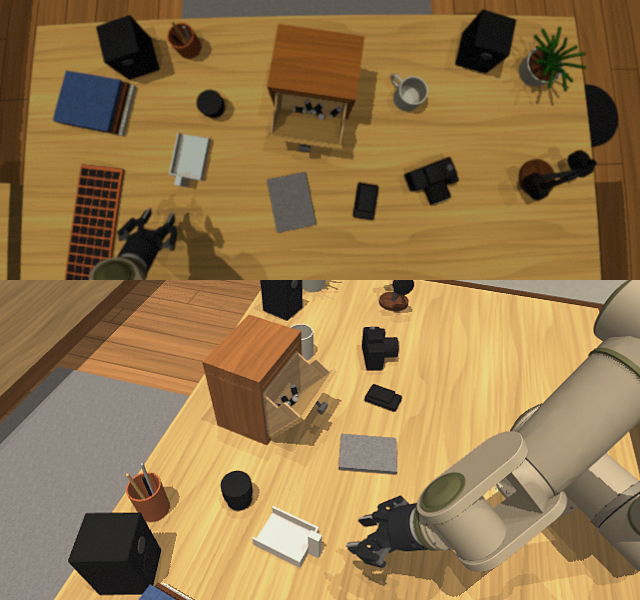

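Tray level at its old place (190,158 in this view), the cells in the open bin (310,108), and the bystanders unmoved. Handing in.

```bash
python3 -c "
from rig import env
print(env.close_job())"
```

```text
the job is handed in; nothing more can be done
None
```

The job is handed in at about 20 s: the bin is open to its stop with all five batteries in it, the empty tray stands level on the desk where it started, and in the last pictures the camera, lens, mug, mouse and notebook had not moved.

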